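# Set the cord feeder to the wide spool and start it

## Task

Push the tab of the cord feeder's selector gently round, without gripping it, until it points at the middle of the wide, squat spool - the broadest of the five standing round it. Only then press the round cap in the middle all the way down and let it spring back up. Leave all the spools and the other things on the bench where they stand.

Things in the scene. Friction and masses are not known exactly. Their poses are not given: they have to be found in the camera images.
- plinth: the fixed round plywood plinth, 310 mm across, 14 mm thick, flat on the table; origin under its centre, on the selector's vertical axis. Five spools stand on it in no set order, about 120 mm from the axis and 52 degrees apart; the remaining part of the circle, round the plinth's -x side, is open, and the tab starts there
- selector: aluminium selector that turns either way, over a full turn, about the vertical axis in mid-plinth (no clicks; about 2 N at the tab moves it, friction keeps it where it is left): a ribbed hub 77 mm across, 14 to 54 mm above the table, with one straight tab sticking out. Origin on the axis, 14 mm above the table; x axis out along the tab, z up
- tab_tip (a point): middle of the outer end face of the selector's tab, 75 mm from the axis and 41 mm above the table; its x axis points outward along the tab (the way the tab points), z up. The tab is a flat upright dark steel plate, 10 mm thick, standing out 39 mm from the hub (36 to 75 mm from the axis), its lower edge 28 mm and its upper edge 54 mm above the table
- start_cap (a joint): how far the start cap is pressed, in m: 0 up, 0.006 fully down. It takes 1.5 N to begin and 4.5 N fully down, and springs back by itself
- cap_top (a point): centre of the top face of the start cap, a round black push cap 36 mm across on the selector's axis, its top 70 mm above the table when up (16 mm above the top of the hub). It does not turn with the selector
- wide_spool: the wanted spool: wide and squat, 52 mm across, 34 mm high, two green flanges with pale cord between, standing loose on the plinth; origin at the centre of its underside
- slim_bobbin: slim bobbin, 26 mm across, 58 mm high, same materials, standing loose on the plinth; origin at the centre of its underside
- mid_spool: middling spool, 36 mm across, 46 mm high, same materials, standing loose on the plinth; origin at the centre of its underside
- cone_spool: cone of cord, 38 mm across its foot, narrowing upward, 58 mm high, same materials, standing loose on the plinth; origin at the centre of its underside
- tube_spool: plain tube of cord without flanges, 34 mm across, 43 mm high, same materials, standing loose on the plinth; origin at the centre of its underside
- bench_block: bystander: wooden bench block, 90 x 65 x 35 mm, loose on the table; origin under its centre
- glass_bowl: bystander: glass bowl, 100 mm across, 70 mm high; origin under its centre
- bead_jar: bystander: amber glass jar with a steel lid, 60 mm across, 85 mm high; origin under its centre
- awl: bystander: awl with a wooden handle, 160 mm long, lying on the table along its own x axis
Mind the look-alikes: they are no part of the job. Leave any brown look-alike of the wide_spool alone.

How it is judged:
On the way, in this order (a step that is already met when the one before it is completed fails the run):
1. the selector's tab points at the wide spool, cap not yet pressed (y of wide_spool in the frame of tab_tip between -0.014 and 0.014 m and x of wide_spool in the frame of tab_tip above 0 m and value of joint start_cap below 0.002 m), for 0.2 s.
2. the start cap is pressed fully down (y of wide_spool in the frame of tab_tip between -0.014 and 0.014 m and x of wide_spool in the frame of tab_tip above 0 m and value of joint start_cap above 0.005 m), for 0.05 s.
At the end, for the whole second after the job is handed in: The tab's centre line, drawn outward, passes within 14 mm of the middle of the wide spool (about 6.5 degrees), the selector is at rest, the cap has been pressed at least 5 mm and is back up, and every spool and bystander is within 12 mm of where it started (y of wide_spool in the frame of tab_tip between -0.014 and 0.014 m and x of wide_spool in the frame of tab_tip above 0 m and value of joint start_cap below 0.0015 m and angular speed of selector below 0.05 rad/s and distance of each of wide_spool, slim_bobbin, mid_spool, cone_spool, tube_spool, bench_block, glass_bowl, bead_jar, awl from where it was at the start of the episode below 0.012 m); the robot touches nothing.
It fails at once if the cap is pressed before the tab points at the wide spool (value of joint start_cap above 0.003 m and not (y of wide_spool in the frame of tab_tip between -0.014 and 0.014 m and x of wide_spool in the frame of tab_tip above 0 m)).
It fails at once if the selector is gripped or shoved hard (over 25 N) (contact force between the fingers and selector above 25 N).
It fails at once if a spool is lifted, tipped or moved more than 12 mm (distance of any of wide_spool, slim_bobbin, mid_spool, cone_spool, tube_spool from where it was at the start of the episode above 0.012 m or angle between any of wide_spool, slim_bobbin, mid_spool, cone_spool, tube_spool's own z axis and vertical above 0.35 rad).
It fails at once if another thing on the bench is moved more than 12 mm (distance of any of bench_block, glass_bowl, bead_jar, awl from where it was at the start of the episode above 0.012 m).
It also fails if it takes over 51 s, if anything falls off the work surface, if the arm or the gripper's body presses on something with over 40 N, if the wrist force passes 120 N, or if a joint passes its speed limit or range.

## Robot

A 6-joint arm with a two-finger parallel gripper is mounted at the origin on the work surface. World frame = base frame: x ahead of the robot, y to its left, z up, the work surface at z = 0. Lengths are in m, angles in rad, forces in N, time in s.
With the tool pointing down it reaches from about 0.35 to 0.775 m from the base axis. Payload 7.3 kg.
Tool frame: the origin (TCP) lies at the very end of the fingers, on their centre line; the grasp point (between the pads) lies 19 mm behind it; z points along the fingers, y is the line along which they close (so a half turn about z gives the same grasp; the last joint's range is limited). The gripper opens to 92 mm and grips with 3 to 60 N. Pads are 19 mm wide; open, the fingers measure 130 mm over their backs; the gripper's body (75 mm by 190 mm) begins 47 mm behind the grasp point.
Start: joints at [0.972, 0.342, 1.524, -0, 1.275, -0.146], TCP at [0.23, 0.472, 0.227] pointing down, gripper open.
Joint ranges: [-2.53, 2.53], [-0.77, 2.02], [0.04, 2.7], [-1, 4.14], [0.28, 2.66], [-3.11, 3.11]. Speed limits (rad/s): [2.57, 2.57, 3.14, 3.14, 3.14, 3.14].

## Interface

Orientations are given as [roll, pitch, yaw] about the fixed x, y, z axes, in that order (R = Rz(yaw) Ry(pitch) Rx(roll)).
In Python, from cell import observe, read_camera, get_calibration, hand_in, search_frame gives the robot as it stands.
- The arm moves only by the tool step_arm, never from a script. Its argument "commands" is a list of rows, each an object with "translation": the shift along the tool's x, y, z in mm, a list of three; "roll": the turn about the tool's z in rad. In form: [{"translation": [x, y, z], "roll": roll}, ...]. A call has 1 to 20 rows; each row shifts and turns the commanded pose from where the row before left it, along the tool's axes as they then stand; what a row does not reach is not made up. A row lasts 1/12 s, in which the tool goes at most 41.7 mm and 7.16 degrees, less where a joint would pass 70% of its speed; a pose out of reach is approached as far as the arm can. A call is refused whole if a number of a shift passes 41.7 or a number of a turn 0.125, either way. A call with a gripper value outside its range is refused whole. "fingers" is the opening, from 0 (shut) to 1 (fully open), set as the call begins (left out, the last holds). The fingers move at their own pace and stop on an object; "grip_force" is the grip in N (left out, the last holds). Time passes only in rows, so rows that do not move let the fingers close. It gives the time, the measured TCP pose, the force, the opening and the grip force at its end, in the units of the state.
- observe(): the state, without advancing time (a new reading comes with each control period).
- read_camera(name): name is "side" or "top"; returns the picture (480x640x3 uint8, red, green, blue); there is no depth.
- get_calibration(name): a dict with "camera_matrix" (3x3 intrinsics, pixels), "world_from_camera" (4x4, takes a point from camera to world coordinates). Camera axes: x right, y up, looking along -z (the intrinsics and any distortion apply to the point x, -y, -z); pixel columns grow to the right and rows downward; lengths in m; the calibration is good to about 2 mm. A picture is of the moment at which its call begins. get_calibration takes no time and is no camera call.
- hand_in(): hands the job in; it is judged then, once.
Trained networks look in the newest picture that a camera, given by its name, has taken for a name from the list of things; names that differ only in an ending like _2 or _b are one class to them, and where a whole thing is asked for, a point or a joint stands for the part that bears it (a point fixed in the world has none). Each returns a list of dicts, best first, with "confidence" (0 to 1); they miss things now and then, are a little off and sometimes report something else, mostly with a low value. They report only what shows in the picture. A call takes as long as a camera call. They do not tell look-alikes from the thing itself.
- search_frame(camera, name): "at" ([x, y, z] in m, in world coordinates, good to about 4 mm: the middle of the surface that is visible of it).
The state is a dict: "time": time; "qpos": joint angles; "qvel": joint speeds; "joint_efforts": joint torques, N m; "tool_pos": TCP position; "tool_rot": TCP orientation; "contact_force": force on the tool from outside, world axes, zero at the start; "torque": the same for the moment, N m; "opening": finger opening in m; "grip_force": force on a finger pad.
Only numpy, scipy, OpenCV 4.12 (cv2) and the standard library are available. Lean on these libraries where they do the work, as an engineer would, in place of code of your own. Each camera call takes 0.05 s, during which the arm holds its last target. There are 200 camera calls.

## Working session

There is one attempt and no reset: what is moved stays moved. The work goes in short steps, Python scripts to look and compute and a tool call to move; the robot and the scene stay as the last step left them, time stands still between calls to the robot, and variables do not carry over. Pictures are saved under pics/ and viewed, at most 10 in all, crops included, and the job is handed in when it is done.

Besides the shell and the picture viewer there is one more tool, called after "Emit:" as a command line: name --argument value ..., lists and objects as JSON in quotes. step_arm: Moves the arm, as the interface text tells. Its arguments: {"type":"object","properties":{"commands":{"type":"array"},"fingers":{"type":"number"},"grip_force":{"type":"number"}},"required":["commands"]}

```bash
mkdir -p pics; python3 - <<'E'
from cell import *
import cv2
for c in("top","side"):
    cv2.imwrite(f"pics/{c}0.png",read_camera(c)[:,:,::-1])
    k=get_calibration(c);print(c,k["camera_matrix"],k["world_from_camera"])
for n in["plinth","selector","tab_tip","cap_top","wide_spool","slim_bobbin","mid_spool","cone_spool","tube_spool","bench_block","glass_bowl","bead_jar","awl"]:
    for c in("top","side"):
        print(n,c,[(d["at"],d["confidence"]) for d in search_frame(c,n)])
print(observe())
E
```

```text
top [[547.54041412   0.         323.64731219]
 [  0.         547.54041412 235.43567969]
 [  0.           0.           1.        ]] [[-0.01958881  0.98189812 -0.18839414  0.24825582]
 [-0.99974056 -0.02142711 -0.00772589 -0.00356861]
 [-0.01162278  0.18819392  0.98206311  1.42130948]
 [ 0.          0.          0.          1.        ]]
side [[510.73334183   0.         324.06384126]
 [  0.         510.73334183 239.55481677]
 [  0.           0.           1.        ]] [[-0.98947223  0.10360559 -0.10104744  0.38743421]
 [-0.14426506 -0.76160374  0.63178109  0.7329016 ]
 [-0.01150205  0.63970746  0.76853242  0.97977038]
 [ 0.          0.          0.          1.        ]]
plinth top [([0.556, 0.0816, 0.0172], 0.6)]
plinth side [([0.5484, 0.1065, 0.0136], 0.7), ([0.5515, 0.1012, 0.0541], 0.66), ([0.6729, 0.0421, 0.0575], 0.33), ([0.5659, 0.0873, 0.0667], 0.31)]
selector top [([0.5492, 0.0834, 0.0494], 0.87)]
selector side [([0.5511, 0.0967, 0.0541], 0.74)]
tab_tip top [([0.5466, 0.085, 0.0534], 0.56)]
tab_tip side [([0.5536, 0.1012, 0.0512], 0.65), ([0.5775, 0.2057, 0.0515], 0.36)]
cap_top to
[... 1465 characters left out ...]
0.0087, 0.0524], 0.53)]
{'time': 1.4, 'qpos': array([ 9.72003191e-01,  3.42000276e-01,  1.52409693e+00,  3.77850991e-05,
        1.27543116e+00, -1.45992056e-01]), 'qvel': array([ 0.00107756, -0.00048591,  0.00097358,  0.00170498, -0.00068787,
       -0.00023203]), 'joint_efforts': array([-1.43344809e-03, -4.31135952e+01, -2.44472390e+01,  7.17372657e-02,
        4.83185146e-02,  5.18019547e-07]), 'tool_pos': array([0.22965294, 0.4721201 , 0.22674144]), 'tool_rot': array([ 3.14152380e+00, -2.64137436e-05,  2.68878058e+00]), 'contact_force': array([-0.77069153,  0.08779277, -0.07477644]), 'torque': array([0.00674433, 0.01108681, 0.01766221]), 'grip_force': 0.0, 'opening': 0.09174237510197106}
```

View pics/top0.png

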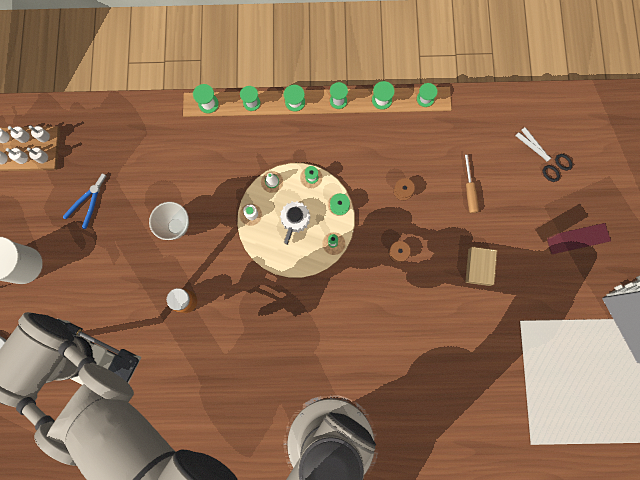

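View pics/side0.png

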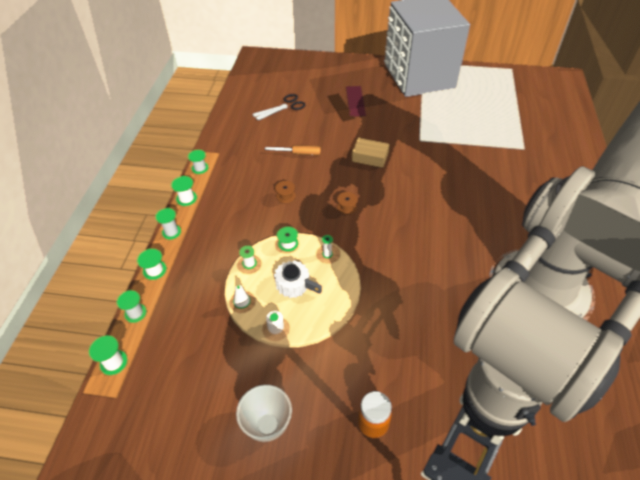

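The top picture shows the plinth at (296,220). The spools on it are tube (250,212), cone (271,181), mid (311,175), a broad flat green one (340,204) and slim (333,240). The tab tip is near (288,242).

Things that could be taken for the wide spool:
- green spool at (340,204)
- brown look-alikes at (405,187) and (400,250)
- green spools on the shelf, row ~97

By the description I choose (340,204). Next I check it in a close crop.

```bash
cat > h.py <<'E'
import numpy as np,cv2
from cell import *
def ray(c,u,v,z):
    k=get_calibration(c);K=k["camera_matrix"];T=k["world_from_camera"]
    d=np.linalg.inv(K)@[u,v,1];d=T[:3,:3]@(d*[1,-1,-1]);o=T[:3,3]
    return (o+d*(z-o[2])/d[2]).round(4)
def px(c,p):
    k=get_calibration(c);K=k["camera_matrix"];T=k["world_from_camera"]
    q=T[:3,:3].T@(np.array(p)-T[:3,3])*[1,-1,-1];q=K@q;return q[:2]/q[2]
E
python3 - <<'E'
from h import *
a=cv2.imread("pics/top0.png")[155:285,230:360];b=cv2.imread("pics/side0.png")[220:350,220:365]
cv2.imwrite("pics/crop0.png",np.hstack([cv2.resize(a,(400,400),interpolation=2),cv2.resize(b,(400,359),interpolation=2)[:359].copy() if 0 else cv2.resize(b,(400,400),interpolation=2)]))
for n in("plinth c",):
    print(ray("top",296,220,.014),ray("side",293,289,.014))
print("cap",ray("top",295,214.5,.07),ray("side",291,272,.07))
print("tip",ray("top",288,243,.054),ray("side",321,287,.054))
print("wide",ray("top",340,204,.048),ray("side",288,236,.048))
E
```

```text
[0.5612 0.0795 0.014 ] [0.5634 0.0936 0.014 ]
cap [0.5631 0.0786 0.07  ] [0.5658 0.0869 0.07  ]
tip [0.493 0.098 0.054] [0.4963 0.1065 0.054 ]
wide [ 0.5934 -0.0366  0.048 ] [ 0.597  -0.0324  0.048 ]
```

View pics/crop0.png

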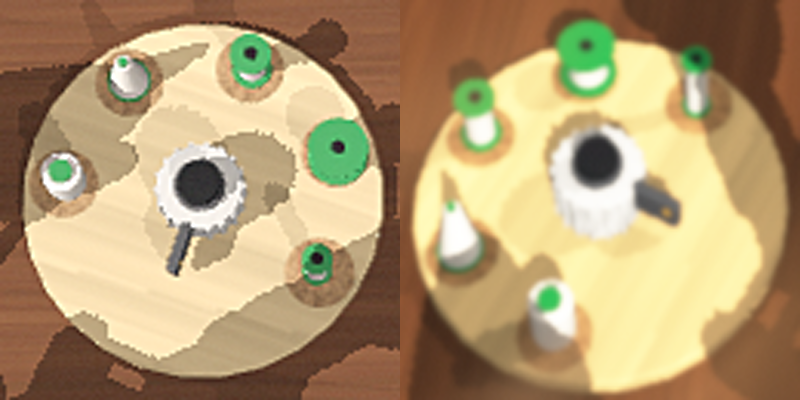

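The crop confirms it: the broad green-flanged disc at crop (338,150) is the widest on the plinth. The slim one is at crop (317,263), and the tab points to crop (174,270).

Both cameras put the wide spool at about -75.3° from the axis, at r ≈ 0.119–0.123. The tab starts at about 164.5°, so I push it about +120° counter-clockwise on the open side.

Emit:
step_arm --commands '[{"translation": [-25.3, -11.3, 0], "roll": 0}, {"translation": [-25.3, -11.3, 0], "roll": 0}, {"translation": [-25.3, -11.3, 0], "roll": 0}, {"translation": [-25.3, -11.3, 0], "roll": 0}, {"translation": [-25.3, -11.3, 0], "roll": 0}, {"translation": [-25.3, -11.3, 0], "roll": 0}, {"translation": [-25.3, -11.3, 0], "roll": 0}, {"translation": [-25.3, -11.3, 0], "roll": 0}, {"translation": [-25.3, -11.3, 0], "roll": 0}, {"translation": [-25.3, -11.3, 0], "roll": 0}, {"translation": [-25.3, -11.3, 0], "roll": 0}, {"translation": [-25.3, -11.3, 0], "roll": 0}, {"translation": [-25.3, -11.3, 0], "roll": 0}, {"translation": [-25.3, -11.3, 0], "roll": 0}, {"translation": [-25.3, -11.3, 0], "roll": 0}, {"translation": [-25.3, -11.3, 0], "roll": 0}, {"translation": [0, 0, 0], "roll": 0.12}, {"translation": [0, 0, 0], "roll": 0.12}, {"translation": [0, 0, 0], "roll": 0.12}, {"translation": [0, 0, 0], "roll": 0.12}]' --fingers 0 --grip_force 5

```text
time: 3.07
tool_pos: [0.5147, 0.1321, 0.2266]
tool_rot: [-3.142, -0.0, 2.202]
contact_force: [0.2, -0.2, 0.0]
opening: 0.0002
grip_force: 0.0
```

Emit:
step_arm --commands '[{"translation": [0, 0, 0], "roll": 0.124}, {"translation": [0, 0, 0], "roll": 0.124}, {"translation": [0, 0, 0], "roll": 0.124}, {"translation": [0, 0, 0], "roll": 0.124}, {"translation": [0, 0, 0], "roll": 0.124}, {"translation": [0, 0, 0], "roll": 0.124}, {"translation": [0, 0, 0], "roll": 0.124}, {"translation": [0, 0, 0], "roll": 0.124}, {"translation": [0, 0, 0], "roll": 0.124}, {"translation": [0, 0, 0], "roll": 0.124}, {"translation": [0, 0, 0], "roll": 0.124}, {"translation": [0, 0, 0], "roll": 0.124}, {"translation": [0, 0, 0], "roll": 0.124}, {"translation": [0, 0, 0], "roll": 0.124}, {"translation": [0, 0, 0], "roll": 0.124}, {"translation": [0, 0, 0], "roll": 0.124}, {"translation": [0, 0, 0], "roll": 0.124}, {"translation": [0, 0, 0], "roll": 0.124}, {"translation": [0, 0, 0], "roll": 0.124}, {"translation": [0, 0, 0], "roll": 0.124}]'

```text
time: 4.73
tool_pos: [0.5146, 0.1325, 0.2267]
tool_rot: [-3.142, -0.0, -0.277]
contact_force: [0.8, -0.2, -0.3]
opening: 0.0003
grip_force: 0.0
```

Emit:
step_arm --commands '[{"translation": [0, 0, 28], "roll": 0}, {"translation": [0, 0, 28], "roll": 0}, {"translation": [0, 0, 28], "roll": 0}, {"translation": [0, 0, 28], "roll": 0}, {"translation": [0, 0, 28], "roll": 0}, {"translation": [0, 0, 0], "roll": 0}, {"translation": [0, 0, 0], "roll": 0}]'

```text
time: 5.32
tool_pos: [0.5139, 0.1324, 0.0861]
tool_rot: [3.141, 0.003, -0.271]
contact_force: [-1.1, 0.4, 1.0]
opening: 0.0007
grip_force: 0.0
```

```bash
python3 - <<'E'
from h import *
a=read_camera("top")[130:300,210:380,::-1];b=read_camera("side")[200:370,210:380,::-1]
cv2.imwrite("pics/c1.png",np.hstack([cv2.resize(x,(400,400),interpolation=2) for x in(a,b)]))
p=observe()["tool_pos"];print(p)
for c,o in(("top",(210,130)),("side",(210,200))):print(c,(px(c,p)-o)*400/170)
E
```

```text
[0.51576127 0.13258517 0.08836455]
top [148.2147652  239.66204554]
side [234.78883447 204.32921355]
```

View pics/c1.png

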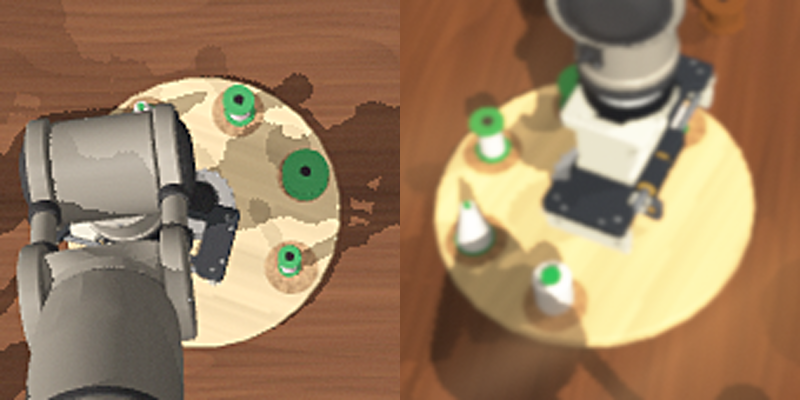

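The arm hides the fingers in both views. The side view shows the gripper body clear of the spools: tube at crop (552,288), cone at (474,230). I go down beside the tab and watch the force.

Emit:
step_arm --commands '[{"translation": [0, 0, 8], "roll": 0}, {"translation": [0, 0, 8], "roll": 0}, {"translation": [0, 0, 8], "roll": 0}, {"translation": [0, 0, 8], "roll": 0}, {"translation": [0, 0, 8], "roll": 0}, {"translation": [0, 0, 6], "roll": 0}, {"translation": [0, 0, 5], "roll": 0}, {"translation": [0, 0, 0], "roll": 0}, {"translation": [0, 0, 0], "roll": 0}]'

```text
time: 6.17
tool_pos: [0.5145, 0.1324, 0.0354]
tool_rot: [3.141, 0.001, -0.271]
contact_force: [-0.0, 0.4, -0.2]
opening: 0.0005
grip_force: 0.0
```

Emit:
step_arm --commands '[{"translation": [0, 2, 0], "roll": 0}, {"translation": [0, 2, 0], "roll": 0}, {"translation": [0, 2, 0], "roll": 0}, {"translation": [0, 2, 0], "roll": 0}, {"translation": [0, 2, 0], "roll": 0}, {"translation": [0, 2, 0], "roll": 0}, {"translation": [0, 0, 0], "roll": 0}, {"translation": [0, 0, 0], "roll": 0}]'

```text
time: 6.83
tool_pos: [0.5114, 0.1208, 0.0358]
tool_rot: [-3.142, -0.0, -0.271]
contact_force: [-0.1, 0.1, -0.6]
opening: 0.0004
grip_force: 0.1
```

Emit:
step_arm --commands '[{"translation": [-0.6, 1.5, 0], "roll": -0.025}, {"translation": [-0.6, 1.5, 0], "roll": -0.025}, {"translation": [-0.6, 1.5, 0], "roll": -0.025}, {"translation": [-0.6, 1.5, 0], "roll": -0.025}, {"translation": [-0.8, 2.1, 0], "roll": -0.035}, {"translation": [-0.8, 2.1, 0], "roll": -0.035}, {"translation": [-0.8, 2.1, 0], "roll": -0.035}, {"translation": [-0.8, 2.1, 0], "roll": -0.035}, {"translation": [-1.1, 2.75, 0], "roll": -0.045}, {"translation": [-1.1, 2.75, 0], "roll": -0.045}, {"translation": [-1.1, 2.75, 0], "roll": -0.045}, {"translation": [-1.1, 2.75, 0], "roll": -0.045}, {"translation": [-1.1, 2.75, 0], "roll": -0.045}, {"translation": [-1.1, 2.75, 0], "roll": -0.045}, {"translation": [-1.1, 2.75, 0], "roll": -0.045}, {"translation": [-1.1, 2.75, 0], "roll": -0.045}]'

```text
time: 8.17
tool_pos: [0.4977, 0.085, 0.0358]
tool_rot: [-3.141, -0.0, 0.331]
contact_force: [0.0, 1.8, 0.6]
opening: 0.0004
grip_force: 0.9
```

```bash
cat > s.py <<'E'
from h import *
import sys
a=read_camera("top")[130:300,210:380,::-1];b=read_camera("side")[200:370,210:380,::-1]
cv2.imwrite(f"pics/{sys.argv[1]}.png",np.hstack([cv2.resize(x,(400,400),interpolation=2) for x in(a,b)]))
o=observe();p=o["tool_pos"]-[.5635,.081,0]
print(o["time"],o["tool_pos"],o["contact_force"],"polar r,deg",np.hypot(p[0],p[1]),np.degrees(np.arctan2(p[1],p[0]))%360,"yaw+180",np.degrees(o["tool_rot"][2])+180,o["qpos"])
E
python3 s.py c2
```

```text
8.2667 [0.49769131 0.0846594  0.03576918] [-0.14149951  0.19652444 -0.55347071] polar r,deg 0.0659103584479842 176.81725545636462 yaw+180 198.8567810837681 [ 1.65948348e-02  5.47270566e-01  1.80900930e+00 -4.88679454e-05
  7.84964855e-01  1.25831283e+00]
```

View pics/c2.png

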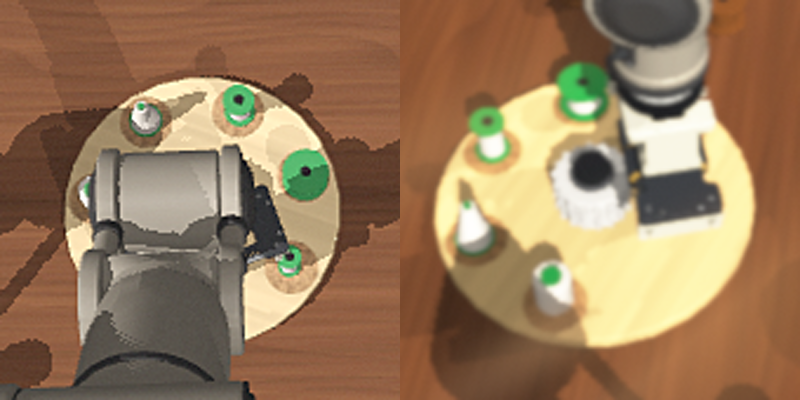

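The tab is out of sight behind the gripper in both views, and all spools are standing. A contact force of about 1.8 N shows it is being pushed. Carrying on round the arc.

Emit:
step_arm --commands '[{"translation": [-1.1, 2.75, 0], "roll": -0.045}, {"translation": [-1.1, 2.75, 0], "roll": -0.045}, {"translation": [-1.1, 2.75, 0], "roll": -0.045}, {"translation": [-1.1, 2.75, 0], "roll": -0.045}, {"translation": [-1.1, 2.75, 0], "roll": -0.045}, {"translation": [-1.1, 2.75, 0], "roll": -0.045}, {"translation": [-1.1, 2.75, 0], "roll": -0.045}, {"translation": [-1.1, 2.75, 0], "roll": -0.045}, {"translation": [-1.1, 2.75, 0], "roll": -0.045}, {"translation": [-1.1, 2.75, 0], "roll": -0.045}, {"translation": [-1.1, 2.75, 0], "roll": -0.045}, {"translation": [-1.1, 2.75, 0], "roll": -0.045}, {"translation": [-1.1, 2.75, 0], "roll": -0.045}, {"translation": [-1.1, 2.75, 0], "roll": -0.045}, {"translation": [-1.1, 2.75, 0], "roll": -0.045}, {"translation": [-1.1, 2.75, 0], "roll": -0.045}]'

```text
time: 9.6
tool_pos: [0.5099, 0.0403, 0.0355]
tool_rot: [-3.14, 0.001, 1.05]
contact_force: [-2.3, 0.3, 0.5]
opening: 0.0005
grip_force: 1.0
```

```bash
python3 s.py c3
```

```text
9.7 [0.51035885 0.04016369 0.03557536] [ 0.37957185 -0.26766152  0.45106452] polar r,deg 0.06701929642590121 217.54047688517468 yaw+180 240.03241153397522 [-7.11618601e-02  5.57453518e-01  1.78823729e+00 -2.22134081e-04
  7.96753679e-01  4.52026753e-01]
```

View pics/c3.png

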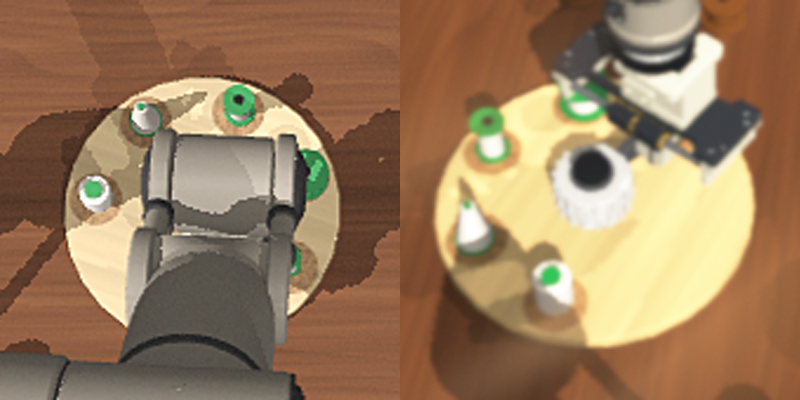

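In the side view the tab shows at crop (628,150), with the fingers behind it. The wide spool is partly covered by the gripper body above it.

Emit:
step_arm --commands '[{"translation": [-1.0, 2.75, 0], "roll": -0.045}, {"translation": [-1.0, 2.75, 0], "roll": -0.045}, {"translation": [-1.0, 2.75, 0], "roll": -0.045}, {"translation": [-1.0, 2.75, 0], "roll": -0.045}, {"translation": [-1.0, 2.75, 0], "roll": -0.045}, {"translation": [-1.0, 2.75, 0], "roll": -0.045}, {"translation": [-1.0, 2.75, 0], "roll": -0.045}, {"translation": [-1.0, 2.75, 0], "roll": -0.045}, {"translation": [-1.0, 2.75, 0], "roll": -0.045}, {"translation": [-1.0, 2.75, 0], "roll": -0.045}, {"translation": [-1.0, 2.75, 0], "roll": -0.045}, {"translation": [-1.0, 2.75, 0], "roll": -0.045}, {"translation": [-0.7, 1.8, 0], "roll": -0.03}, {"translation": [-0.7, 1.8, 0], "roll": -0.03}, {"translation": [-0.4, 1.2, 0], "roll": -0.02}, {"translation": [-0.4, 1.2, 0], "roll": -0.02}, {"translation": [-0.4, 1.2, 0], "roll": -0.02}, {"translation": [0, 0, 0], "roll": 0}]'

```text
time: 11.2
tool_pos: [0.5462, 0.018, 0.0356]
tool_rot: [-3.142, -0.0, 1.709]
contact_force: [-1.9, -0.5, 0.6]
opening: 0.0003
grip_force: 0.6
```

```bash
python3 s.py c4
```

```text
11.3 [0.54620582 0.0180969  0.03569324] [-1.13173753  0.18188155  0.14988424] polar r,deg 0.06523717256135327 254.62728100247452 yaw+180 277.867706018096 [-1.07241967e-01  6.03216602e-01  1.69044128e+00  2.38608562e-04
  8.47746896e-01 -2.44717192e-01]
```

View pics/c4.png

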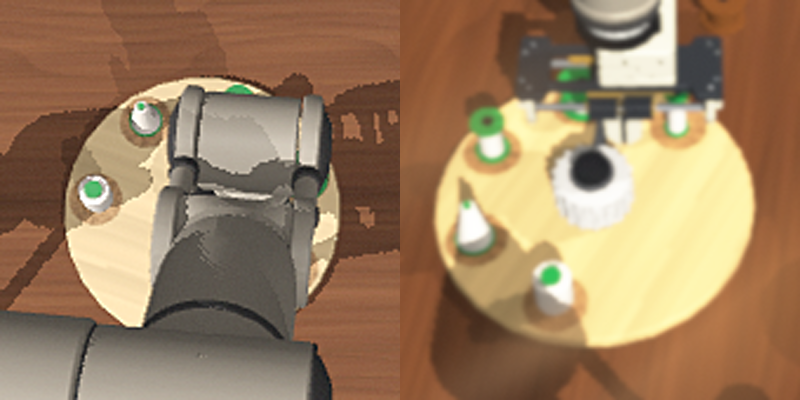

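The side view shows the tab at crop (600,140), pointing just short of the wide spool at (578,80). By the TCP geometry it is at about 276–278°, so roughly 7° remain. I nudge it, then back off, lift clear and look.

Emit:
step_arm --commands '[{"translation": [-0.4, 1.2, 0], "roll": -0.02}, {"translation": [-0.4, 1.2, 0], "roll": -0.02}, {"translation": [-0.4, 1.2, 0], "roll": -0.02}, {"translation": [-0.4, 1.2, 0], "roll": -0.02}, {"translation": [-0.4, 1.2, 0], "roll": -0.02}, {"translation": [-0.4, 1.2, 0], "roll": -0.02}, {"translation": [-0.2, 0.6, 0], "roll": -0.01}, {"translation": [0, 0, 0], "roll": 0}, {"translation": [0, -3, 0], "roll": 0}, {"translation": [0, -4, 0], "roll": 0}, {"translation": [0, 0, -15], "roll": 0}, {"translation": [0, 0, -25], "roll": 0}, {"translation": [0, 0, -30], "roll": 0}, {"translation": [0, 0, -30], "roll": 0}]'

```text
time: 12.47
tool_pos: [0.5469, 0.0153, 0.1366]
tool_rot: [-3.141, -0.001, 1.839]
contact_force: [1.5, -1.0, -0.7]
opening: 0.0004
grip_force: 0.0
```

Emit:
step_arm --commands '[{"translation": [-5, -30, 0], "roll": 0}, {"translation": [-5, -35, 0], "roll": 0}, {"translation": [-5, -35, 0], "roll": 0}, {"translation": [-5, -35, 0], "roll": 0}, {"translation": [-5, -30, 0], "roll": 0}, {"translation": [0, 0, 0], "roll": 0}]'

```text
time: 12.97
tool_pos: [0.39, -0.0531, 0.1354]
tool_rot: [-3.138, -0.002, 1.837]
contact_force: [-0.6, -0.2, 0.7]
opening: 0.0002
grip_force: 0.0
```

```bash
python3 s.py c5
```

```text
13.0667 [ 0.39476503 -0.05300775  0.1362118 ] [0.68250645 0.18809708 0.7735255 ] polar r,deg 0.2154752122247608 218.45627814612877 yaw+180 285.24948277901416 [-3.26839203e-01  2.23106250e-01  1.98145144e+00  5.39677050e-04
  9.35350571e-01 -5.93313315e-01]
```

View pics/c5.png

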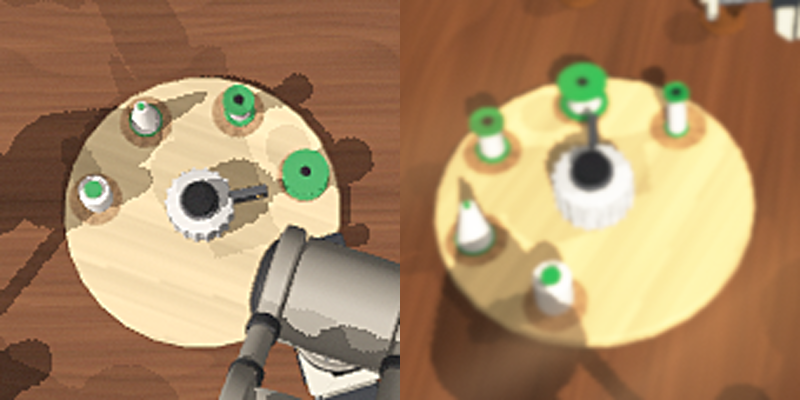

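The tab tip is at crop (267,190), the cap at (200,200) and the wide spool's hole at (305,172). I compute the miss from these.

```bash
python3 - <<'E'
from h import *
im=read_camera("top")
f=lambda u,v,z:ray("top",210+u*170/400,130+v*170/400,z)
c=f(200,199.5,.07);w=f(305.5,172.5,.048)
print("axis",c,"wide",w,np.degrees(np.arctan2(*(w-c)[1::-1])))
for t in((267,189.5),(240,195)):
    t=f(*t,.054);print(t,np.degrees(np.arctan2(*(t-c)[1::-1])))
# dark steel tab on plinth: zoomed crop
a=im[190:230,280:350,::-1];cv2.imwrite("pics/z.png",cv2.resize(a,(770,440),interpolation=cv2.INTER_NEAREST))
E
```

```text
axis [0.5623 0.0786 0.07  ] wide [ 0.5952 -0.0362  0.048 ] -74.00847224148296
[0.5756 0.0064 0.054 ] -79.56252464888183
[0.5701 0.0359 0.054 ] -79.64792850214818
```

View pics/z.png

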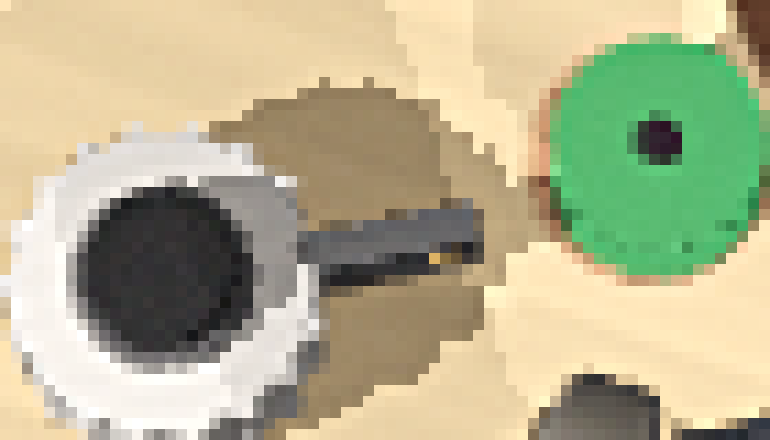

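```bash
python3 - <<'E'
from h import *
f=lambda u,v,z:ray("top",280+u/11,190+v/11,z)
c=f(166,271,.07);w=f(659,143,.048);t=f(480,221,.054);i=f(306,249,.054)
A=lambda a,b:np.degrees(np.arctan2(*(b-a)[1::-1]))
print(c,w,t,i,"wide",A(c,w),np.hypot(*(w-c)[:2]),"tip",A(c,t),np.hypot(*(t-c)[:2]),"tab line",A(i,t))
d=(t-c)[:2];d/=np.hypot(*d);q=(w-t)[:2];print("miss mm",1e3*(d[0]*q[1]-d[1]*q[0]))
E
```

```text
[0.5627 0.0783 0.07  ] [ 0.5961 -0.0364  0.048 ] [0.5767 0.0059 0.054 ] [0.571  0.0466 0.054 ] wide -73.76473485797176 0.11946401131721636 tip -79.05578030093243 0.07374116896279852 tab line -82.02762823021622
miss mm 11.016369979296405
```

The tab is about 5–6° short (281° against 286°), so I go back in and nudge it 0.1 rad further.

Emit:
step_arm --commands '[{"translation": [5, 30, 0], "roll": 0}, {"translation": [5, 35, 0], "roll": 0}, {"translation": [5, 35, 0], "roll": 0}, {"translation": [5, 35, 0], "roll": 0}, {"translation": [5, 28, 0], "roll": 0}, {"translation": [0, 0, 0], "roll": 0}, {"translation": [0, 0, 25], "roll": 0}, {"translation": [0, 0, 25], "roll": 0}, {"translation": [0, 0, 20], "roll": 0}, {"translation": [0, 0, 15], "roll": 0}, {"translation": [0, 0, 10], "roll": 0}, {"translation": [0, 0, 5], "roll": 0}, {"translation": [0, 0, 0], "roll": 0}, {"translation": [0, 0, 0], "roll": 0}]'

```text
time: 14.28
tool_pos: [0.5461, 0.0146, 0.0362]
tool_rot: [3.141, 0.0, 1.839]
contact_force: [0.5, 0.1, 0.6]
opening: 0.0003
grip_force: 0.0
```

Emit:
step_arm --commands '[{"translation": [0, 2, 0], "roll": 0}, {"translation": [0, 2, 0], "roll": 0}, {"translation": [0, 2, 0], "roll": 0}, {"translation": [0, 1.5, 0], "roll": 0}, {"translation": [0, 1.5, 0], "roll": 0}, {"translation": [-0.4, 1.2, 0], "roll": -0.02}, {"translation": [-0.4, 1.2, 0], "roll": -0.02}, {"translation": [-0.4, 1.2, 0], "roll": -0.02}, {"translation": [-0.4, 1.2, 0], "roll": -0.02}, {"translation": [-0.4, 1.2, 0], "roll": -0.02}, {"translation": [0, 0, 0], "roll": 0}, {"translation": [0, 0, 0], "roll": 0}]'

```text
time: 15.28
tool_pos: [0.5607, 0.0169, 0.0356]
tool_rot: [3.141, -0.0, 1.939]
contact_force: [-1.0, -0.8, 0.4]
opening: 0.0005
grip_force: 0.4
```

Emit:
step_arm --commands '[{"translation": [0, -3, 0], "roll": 0}, {"translation": [0, -4, 0], "roll": 0}, {"translation": [0, 0, -15], "roll": 0}, {"translation": [0, 0, -25], "roll": 0}, {"translation": [0, 0, -30], "roll": 0}, {"translation": [0, 0, -30], "roll": 0}, {"translation": [-5, -30, 0], "roll": 0}, {"translation": [-5, -35, 0], "roll": 0}, {"translation": [-5, -35, 0], "roll": 0}, {"translation": [-5, -35, 0], "roll": 0}, {"translation": [-5, -30, 0], "roll": 0}, {"translation": [0, 0, 0], "roll": 0}, {"translation": [0, 0, 0], "roll": 0}]'

```text
time: 16.37
tool_pos: [0.4083, -0.0688, 0.1361]
tool_rot: [3.141, 0.0, 1.936]
contact_force: [0.7, -0.2, 0.7]
opening: 0.0004
grip_force: 0.0
```

```bash
python3 - <<'E'
from h import *
o=observe();print(o["time"],o["tool_pos"],o["tool_rot"])
cv2.imwrite("pics/z2.png",cv2.resize(read_camera("top")[190:230,280:350,::-1],(770,440),interpolation=cv2.INTER_NEAREST))
E
```

```text
16.3667 [ 0.4082617  -0.06882193  0.13610587] [3.14067500e+00 3.31854016e-04 1.93641572e+00]
```

View pics/z2.png

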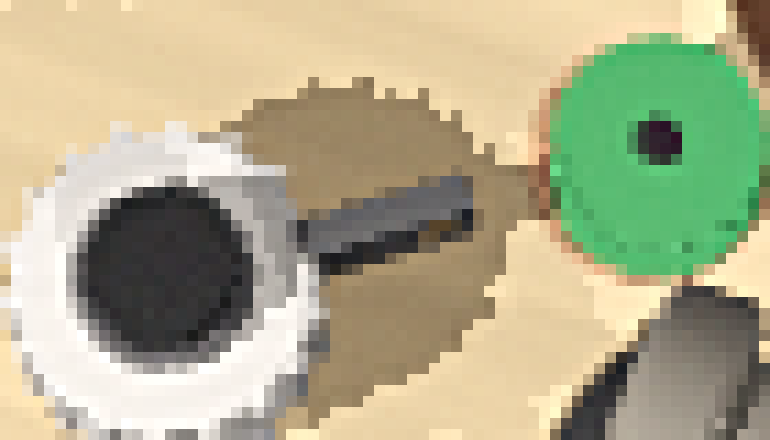

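The tab's top face now ends at zoom (470,193), with its inner end at (308,236). The spool's hole is unchanged at (660,142).

```bash
python3 - <<'E'
from h import *
f=lambda u,v,z:ray("top",280+u/11,190+v/11,z)
c=f(166,271,.07);w=f(659,143,.048);t=f(471,193,.054);i=f(308,236,.054)
A=lambda a,b:np.degrees(np.arctan2(*(b-a)[1::-1]))
print("wide",A(c,w),"tip",A(c,t),np.hypot(*(t-c)[:2]),"line",A(i,t))
for c,t in((c,t),(i,t)):
    d=(t-c)[:2];d/=np.hypot(*d);q=(w-t)[:2];print("miss mm",1e3*(d[0]*q[1]-d[1]*q[0]))
o=observe();y=o["tool_rot"][2];X=np.array([np.cos(y),np.sin(y)]);Y=np.array([np.sin(y),-np.cos(y)])
d=np.array([.5635,.080])-o["tool_pos"][:2];print("to axis tool xy mm",d@X*1e3,d@Y*1e3)
E
```

```text
wide -73.76473485797176 tip -73.53998518795994 0.07340844638050856 line -76.17570049573864
miss mm -0.46861092552886313
miss mm 1.6497393608220656
to axis tool xy mm 83.48149302886807 197.1709851956019
```

The tab now points within 2 mm of the spool's middle. Next I move over the cap and go down to just above it.

Emit:
step_arm --commands '[{"translation": [12, 28.2, 0], "roll": 0}, {"translation": [12, 28.2, 0], "roll": 0}, {"translation": [12, 28.2, 0], "roll": 0}, {"translation": [12, 28.2, 0], "roll": 0}, {"translation": [12, 28.2, 0], "roll": 0}, {"translation": [12, 28.2, 0], "roll": 0}, {"translation": [11.5, 28, 0], "roll": 0}, {"translation": [0, 0, 0], "roll": 0}, {"translation": [0, 0, 20], "roll": 0}, {"translation": [0, 0, 20], "roll": 0}, {"translation": [0, 0, 12], "roll": 0}, {"translation": [0, 0, 6], "roll": 0}, {"translation": [0, 0, 3], "roll": 0}, {"translation": [0, 0, 0], "roll": 0}, {"translation": [0, 0, 0], "roll": 0}]'

```text
time: 17.67
tool_pos: [0.5636, 0.0806, 0.0753]
tool_rot: [3.14, 0.0, 1.939]
contact_force: [0.3, 0.5, 0.5]
opening: 0.0003
grip_force: 0.0
```

Emit:
step_arm --commands '[{"translation": [0, 0, 1.5], "roll": 0}, {"translation": [0, 0, 1.5], "roll": 0}, {"translation": [0, 0, 1.5], "roll": 0}, {"translation": [0, 0, 1.5], "roll": 0}, {"translation": [0, 0, 1.5], "roll": 0}, {"translation": [0, 0, 1], "roll": 0}, {"translation": [0, 0, 1], "roll": 0}, {"translation": [0, 0, 1], "roll": 0}, {"translation": [0, 0, 0], "roll": 0}, {"translation": [0, 0, 0], "roll": 0}, {"translation": [0, 0, 0], "roll": 0}]'

```text
time: 18.58
tool_pos: [0.5634, 0.0805, 0.0645]
tool_rot: [3.141, 0.0, 1.939]
contact_force: [0.0, -0.6, 3.9]
opening: 0.0005
grip_force: 2.1
```

Emit:
step_arm --commands '[{"translation": [0, 0, 0.5], "roll": 0}, {"translation": [0, 0, 0.5], "roll": 0}, {"translation": [0, 0, 0], "roll": 0}, {"translation": [0, 0, 0], "roll": 0}, {"translation": [0, 0, 0], "roll": 0}]'

```text
time: 19.0
tool_pos: [0.5634, 0.0805, 0.0642]
tool_rot: [3.14, 0.0, 1.939]
contact_force: [-2.2, -0.8, 9.9]
opening: 0.0006
grip_force: 5.1
```

The tool pushed a further 1 mm but moved only 0.3 mm, and the force rose to 9.9 N. That is the bottom stop, so I lift off and move clear.

Emit:
step_arm --commands '[{"translation": [0, 0, -3], "roll": 0}, {"translation": [0, 0, -4], "roll": 0}, {"translation": [0, 0, -10], "roll": 0}, {"translation": [0, 0, -25], "roll": 0}, {"translation": [0, 0, -30], "roll": 0}, {"translation": [-8, -30, 0], "roll": 0}, {"translation": [-8, -30, 0], "roll": 0}, {"translation": [-8, -30, 0], "roll": 0}, {"translation": [-8, -30, 0], "roll": 0}, {"translation": [-8, -30, 0], "roll": 0}, {"translation": [-8, -20, 0], "roll": 0}, {"translation": [0, 0, 0], "roll": 0}, {"translation": [0, 0, 0], "roll": 0}]'

```text
time: 20.08
tool_pos: [0.4211, -0.0258, 0.1356]
tool_rot: [-3.142, -0.0, 1.937]
contact_force: [0.2, -0.1, 1.0]
opening: 0.0005
grip_force: 0.0
```

```bash
python3 - <<'E'
from h import *
a=read_camera("top")[190:230,280:350].astype(int)
b=cv2.imread("pics/z2.png")[5::11,5::11,::-1].astype(int)
d=abs(a-b).sum(2)>90
print("changed px in tab/wide region",d[:24,:].sum(),np.argwhere(d[:24])[:20].tolist(),observe()["tool_pos"])
for n in("wide_spool","slim_bobbin","mid_spool","cone_spool","tube_spool"):print(n,[d["at"] for d in search_frame("side",n)])
E
```

```text
changed px in tab/wide region 39 [[9, 38], [10, 39], [12, 41], [14, 40], [15, 46], [16, 19], [16, 20], [16, 21], [17, 20], [17, 21], [18, 20], [18, 21], [18, 22], [19, 21], [19, 22], [20, 22], [20, 23], [20, 40], [20, 45], [21, 23]] [ 0.42196997 -0.02548975  0.13561458]
wide_spool [[0.6349, -0.1987, 0.0322], [0.4611, -0.1776, 0.0083], [0.5951, -0.0326, 0.0477]]
slim_bobbin [[0.5005, -0.009, 0.051], [0.6181, -0.3775, 0.0209]]
mid_spool [[0.6756, 0.0452, 0.06]]
cone_spool [[0.6689, 0.1521, 0.037], [0.3605, 0.3802, 0.0851]]
tube_spool [[0.5769, 0.2039, 0.0581]]
```

```bash
python3 - <<'E'
from h import *
a=read_camera("top")[190:230,280:350].mean(2).astype(int)
P=lambda f:cv2.imread(f)[5::11,5::11].mean(2).astype(int)
z,y=P("pics/z.png"),P("pics/z2.png")
for n,i in(("z",z),("z2",y),("now",a)):
    print(n);print(i[15:26,16:44])
E
```

```text
z
[[230 232 231 232 232 233 242 213 150 142 132 132 134 135 136 137 134 131
  131 131 128 130 129 127 158 160 157 156]
 [138 240 162 134 133 132 133 137 137 242 209 144 132 134 133 134 134 135
  135 135 133 131 130 128 123 158 158 157]
 [ 62  68 120 147 148 146 145 146 145 135 142 133 132 132 133 133 134 135
  137 136 138 134 134 134 128 162 161 161]
 [ 36  34  39  67 153 156 149 149 146 149 126 130 136 133 136 136 134 133
  137 135 135 138 137 140  86 108 123 157]
 [ 49  43  38  36  70 152 155 150 147 147 151 115 134 139 138 135 136 136
  138  83  95 117  94  99  98  96 100  95]
 [ 53  41  48  37  36  97 149 149 146 147 146 141 143 108  96 100 124  97
  101  98  98  98  99  99 103 100 101 105]
 [ 48  48  46  43  32  48  95 147 147 149 152 105  92 101  94  95  92  97
   99 104 104 102 102 103 104 105 103  92]
 [ 52  47  43  48  39  40 104 152 151 152 133  77  92 103 100 106 106 105
  107 108 108 108 114  96  63  54  33  64]
 [ 52  47  46  42  46  30  44 152 151 149 149  88  95 102 108 110 108 116
   90  71  39  47  43 167 102  80  57  78]
 [ 57  52  44  45  45  40  47 115 148 143 141
[... 2072 characters left out ...]
 45  46  44  35  40  97 146 148 147 152 108  50  90  98  96 100 104 104
  103 105 106  88  67  93  96  80  61 133]
 [ 46  45  43  46  33  46  97 148 150 152 113  55  99 106 104 105 106 109
   77  75  66  62  96 103  64  94 118 164]
 [ 46  50  47  41  48  42 105 155 151 150 132  87 102 110 114  72  78  84
   81  81  82  77  77  76  95 172 172 165]
 [ 49  47  43  47  43  29  42 149 151 146 143 162 109  37  22  59 132 101
   90  85  88  84  82  81  78 116 168 163]
 [ 46  47  47  47  45  36  49 114 147 148 141 246 167  54  23 125 122 104
  104  96  93  85  86  86  90  58 172 174]
 [ 46  44  45  48  46  20  46 122 149 145 137 237 185 102  59 147 120 111
  107 106 103  97  93  92  92  65 152  82]]
```

The tab's pixels have not moved since before the press. The cap's edge and its shadow match the earlier cap-up picture, and the spools stand where they were. Handing in.

```bash
python3 -c "from cell import *;print(hand_in())"
```

```text
the job is handed in; nothing more can be done
None
```

I pushed the tab round to within about 2 mm of the wide spool's middle, pressed the cap to its stop and let it spring back, and handed the job in; the last camera check showed every spool in place, but hand-in gave no verdict.

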